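Lock the tube in the swing clamp

TASK

Clamp the black rubber tube where it lies in the V-block: push the blue clamp strap round with the outside of a finger, against its black post, until it stops squarely over the tube, and only then push the red cam lever down until it lies flat. Pick nothing up: the tube stays in its block, and the stamp, the tape roll and the plug gauge stay where they are.

Things in the scene. Friction and masses are not known exactly. Their poses are not given: they have to be found in the camera images.
- clamp: the clamp's fixed base, an aluminium plate 125 x 84 x 10 mm screwed to the bench with a steel V-block and a pillar. Origin on the pillar's axis at bench height; z up; -x points from the pillar to the V-block, whose middle is 55 mm from the pillar axis; y runs along the block's groove. The plate reaches 28 mm from the origin to +x, 97 mm to -x and 42 mm to either side.
- clamp_pillar (a point): point on the pillar's axis, which is the strap's pivot axis (vertical), 62 mm above the bench, mid-height of the strap
- strap (a joint): angle of the blue strap about the pillar, rad. 0 = over the tube against its stop, the strap pointing along the clamp's -x; it grows as the strap swings open towards the clamp's +y side (at 1.57 it points along +y). Stops at 0 and at 1.75. Stiff enough to stay where it is left; about 1.5 N at the post moves it. The strap is a bar 24 mm wide whose underside is 58 mm and top 66 mm above the bench, so it passes over the tube.
- strap_post (a point): centre of the upright black post near the strap's free end, 120 mm from the pillar axis: round, 16 mm in diameter, reaching from 40 to 90 mm above the bench (this point at 62 mm). Push the strap here.
- lever (a joint): angle of the red-tipped cam lever that rides on the strap, rad. 0 = raised, sloping up at 49 degrees (0.85 rad); 0.85 = pushed fully down, lying level along the strap. It stays where it is left; pushing near the tip takes 2 to 4 N, and it lowers a rubber pad through 5 mm, which meets the tube a little past half way and is sprung.
- lever_pivot (a point): centre of the lever's pivot pin, 55 mm from the pillar axis on the strap's centre line, 80 mm above the bench; it moves with the strap. The lever slopes up from here back towards the pillar and turns down towards the pillar. The bar that carries the pivot has two ears up to 89 mm above the bench.
- lever_tip (a point): end of the lever's red grip on its centre line, 60 mm from the pivot. The grip is a round bar 13 mm thick over the last 26 mm, with a round end that reaches 6.5 mm farther. With the lever down it lies level at 80 mm above the bench, over the pillar and past it by 5 mm.
- pad: the round black rubber pad, 22 mm in diameter, under the strap below the lever's pivot; origin on the pad's axis 50 mm below its underside (when raised). It is pressed on the tube by the lever.
- tube: the workpiece, a loose black rubber tube 27 mm in diameter and 59 mm long, light, lying in the V-block along the clamp's y. Origin at its underside, below its middle, about 20 mm above the bench; its axis is its y axis; its top is about 47 mm above the bench.
- stamp: bystander: a hand stamp with a turned brown wooden handle, 25 x 34 x 64 mm, upright on the bench; origin under its centre, z up
- tape_roll: bystander: a roll of black tape, 62 mm across, 19 mm high, lying flat; origin under its centre
- gauge: bystander: a grey plug gauge with a green ring, 97 mm long along its y, 22 mm thick, lying on the bench beyond the reach of the strap; origin under its centre
Not all that is in view belongs to the job. Leave any pink or yellow look-alike of the tube alone.

How it is judged:
By the outcome, as a careful person would: the job done as asked, in the order asked, and still so for the second after the job is handed in, with the robot touching nothing.
It also fails if it takes over 42 s, if anything falls off the work surface, if the arm or the gripper's body presses on something with over 40 N, if the wrist force passes 120 N, or if a joint passes its speed limit or range.

ROBOT

A 6-joint arm with a two-finger parallel gripper is mounted at the origin on a cart in front of the work surface, level with it; the furniture and walls round the work are solid. World frame = base frame: x ahead of the robot, y to its left, z up, the work surface at z = 0. Lengths are in mm, angles in rad, forces in N, time in s.
With the tool pointing down it reaches from about 400 to 925 mm from the base axis. Payload 3.4 kg.
Tool frame: the origin (TCP) lies midway between the tips of the shut fingers; the grasp point (between the pads) lies 19 mm behind it (robot.grip_depth is the y of the grasp point in the tool frame, in mm); y points along the fingers, z is the direction in which the jaws open and shut, and the axes are right-handed (so a half turn about y gives the same grasp; the last joint's range is limited). The gripper opens to 85 mm and grips with 20 to 120 N. Pads are 22 mm wide; open, the fingers measure 114 mm over their backs; the gripper's body (76 mm by 85 mm) begins 54 mm behind the grasp point. The pads swing forward as they close: fully open they stand 13 mm farther back than shut.
Start: joints at [-1.222, 0.307, 1.506, -0, 1.328, -0.073], TCP at [235.909, -524.384, 231.305] pointing down, gripper open.
Joint ranges: [-3.12, 3.12], [-1.05, 2.28], [0.14, 2.33], [-1.42, 4.57], [0.1, 2.73], [-2.68, 2.68]. Speed limits (rad/s): [2.57, 2.57, 3.14, 3.14, 3.14, 3.14].

INTERFACE

Orientations are given as a unit quaternion [x, y, z, w].
In Python, from station import robot gives the robot as it stands.
- The arm moves only by the shell command python3 -m inch 'ROWS'. ROWS is JSON, a list of rows, each an object with "xyz": the shift along the tool's x, y, z in m, a list of three; "twist": the turn, a rotation vector about the tool's x, y, z in rad, a list of three; "gripper": the closure, from 0 (fully open) to 1 (shut). A call has 1 to 5 rows; each row shifts and turns the pose as measured when the row begins, along the tool's axes as they then stand; what a row does not reach is not made up. A row lasts 1/12 s, in which the tool goes at most 41.7 mm and 7.16 degrees, less where a joint would pass 70% of its speed; a pose out of reach is approached as far as the arm can. A call is refused whole if a number of a shift passes 0.0417 or a number of a turn 0.125, either way. A call with a gripper value outside its range is refused whole. The fingers move at their own pace and stop on an object; the grip force is fixed at half the most. Time passes only in rows, so rows that do not move let the fingers close. It gives the time, the measured TCP pose, the force and the opening at its end, in the units of the state.
- robot.state(): the state, without advancing time (a new reading comes with each control period).
- robot.camera(name): name is "scene" or "top" or "wrist"; returns a dict with "color" (400x640x3 uint8, blue, green, red), "depth" (400x640 float32, mm along the optical axis (not along the pixel's ray), 0 where there is no reading), "fx", "fy", "cx", "cy" (pixels), "R" (3x3) and "t" (3): a world point X has camera coordinates R X + t. Camera axes: x right, y down, z forward; pixel columns grow to the right and rows downward; lengths in mm; the calibration is good to about 2 mm. A picture is of the moment at which its call begins.
- robot.hand_in(): hands the job in, once; it reports no verdict.
Trained networks look in the newest picture that a camera, given by its name, has taken for a name from the list of things; names that differ only in an ending like _2 or _b are one class to them, and where a whole thing is asked for, a point or a joint stands for the part that bears it (a point fixed in the world has none). Each returns a list of dicts, best first, with "score" (0 to 1); they miss things now and then, are a little off and sometimes report something else, mostly with a low value. They report only what shows in the picture. A call takes as long as a camera call. They do not tell look-alikes from the thing itself.
- robot.boxes_of(camera, label): "location" ([x, y, z] in mm, in world coordinates, good to about 4 mm: the middle of the surface that is visible of it).
- robot.spot_point(camera, label): "location" ([x, y, z] in mm, in world coordinates, good to about 4 mm: a listed point, or the origin of a listed thing).
The state is a dict: "clock": time; "qpos": joint angles; "qd": joint speeds; "effort": joint torques, N m; "eef_pos": TCP position; "tool_rot": TCP orientation; "contact_force": force on the tool from outside, world axes, zero at the start; "ft_torque": the same for the moment, N m; "finger_gap": opening from 0.0 (shut) to 1.0 (fully open).
Only numpy, scipy, OpenCV 4.12 (cv2) and the standard library are available. Lean on these libraries where they do the work, as an engineer would, in place of code of your own. Each camera call takes 0.05 s, during which the arm holds its last target.

## Working session

There is one attempt and no reset: what is moved stays moved. The work goes in short steps, Python scripts to look and compute and a shell command to move; the robot and the scene stay as the last step left them, time stands still between calls to the robot, and variables do not carry over. Pictures are saved under pics/ and viewed, and the job is handed in when it is done.

```bash
mkdir -p pics; ls; python3 - <<'E'
from station import robot
import cv2,numpy as np
for c in ("scene","top"):
    d=robot.camera(c); cv2.imwrite(f"pics/{c}0.png",d["color"])
    for l in ["clamp","clamp_pillar","strap_post","lever_pivot","lever_tip","pad","tube","stamp","tape_roll","gauge"]:
        try: r=robot.spot_point(c,l)
        except Exception as e: r=[]; print(e)
        print(c,l,[(np.round(a["location"]).tolist(),round(a["score"],2)) for a in r[:3]])
print(robot.state())
E
```

```text
pics
scene clamp [([558.0, -34.0, 0.0], 0.9)]
scene clamp_pillar [([550.0, -34.0, 66.0], 0.77)]
scene strap_post [([539.0, 88.0, 66.0], 0.91), ([488.0, 150.0, -2.0], 0.15)]
scene lever_pivot [([545.0, 20.0, 76.0], 0.62), ([557.0, -34.0, 0.0], 0.45), ([551.0, -25.0, 120.0], 0.28)]
scene lever_tip [([553.0, -24.0, 122.0], 0.46)]
scene pad []
scene tube [([669.0, -56.0, 13.0], 0.74), ([500.0, -16.0, 18.0], 0.64), ([393.0, 87.0, 14.0], 0.63)]
scene stamp [([424.0, -113.0, -1.0], 0.5)]
scene tape_roll [([541.0, -137.0, 4.0], 0.78)]
scene gauge [([485.0, 150.0, -1.0], 0.7)]
top clamp [([552.0, -33.0, -3.0], 0.92)]
top clamp_pillar [([556.0, -35.0, 60.0], 0.75)]
top strap_post [([544.0, 87.0, 61.0], 0.89), ([496.0, -15.0, 16.0], 0.18)]
top lever_pivot [([547.0, 21.0, 86.0], 0.98)]
top lever_tip [([544.0, -25.0, 121.0], 0.71)]
top pad []
top tube [([395.0, 87.0, 13.0], 0.96), ([662.0, -56.0, 13.0], 0.82), ([497.0, -14.0, 17.0], 0.63)]
top stamp [([429.0, -110.0, -2.0], 0.7)]
top tape_roll [([543.0, -142.0, -2.0], 0.9)]
top gauge [([482.0, 150.0, -1.0], 0.76)]
{'clock': 1.1, 'qpos': array([-1.22149926e+00,  3.06795634e-01,  1.50641255e+00,  2.22217549e-05,
        1.32842415e+00, -7.34969140e-02]), 'qd': array([ 2.79143219e-05, -3.87609493e-04,  3.22411832e-04, -1.94020931e-04,
        1.55725526e-03,  1.25342269e-04]), 'effort': array([-9.36924771e-04, -4.57493341e+01, -2.52334446e+01, -2.35506759e-04,
        1.06162523e-03, -1.25889997e-05]), 'eef_pos': array([ 235.91125282, -524.3652207 ,  231.30265939]), 'tool_rot': array([-0.14836191,  0.69138104, -0.69135115,  0.14837317]), 'contact_force': array([-1.01944762,  0.19440689,  0.5208424 ]), 'ft_torque': array([-0.0271783 , -0.00793459,  0.01052158]), 'finger_gap': 1.0010829464324518}
```

View pictures.

View pics/scene0.png

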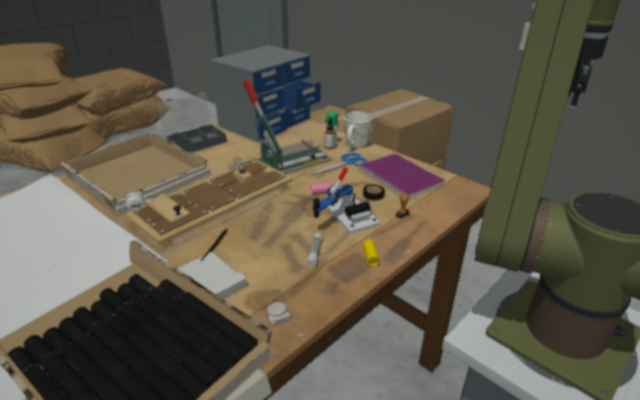

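View pics/top0.png

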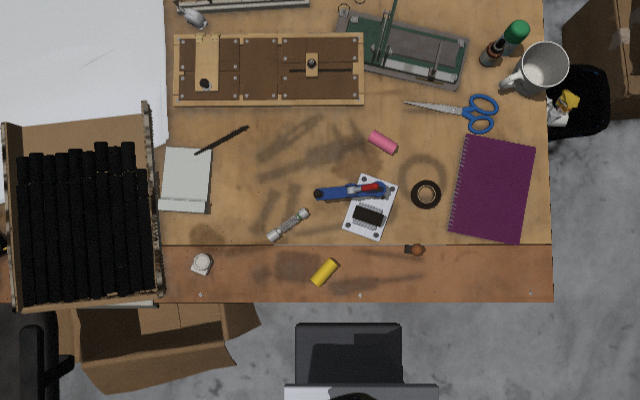

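```bash
python3 - <<'E'
from scipy.spatial.transform import Rotation as R
import numpy as np
r=R.from_quat([-0.14836191,  0.69138104, -0.69135115,  0.14837317]);print(r.as_matrix().round(3))
E
```

```text
[[-0.912  0.     0.41 ]
 [-0.41   0.    -0.912]
 [-0.    -1.    -0.   ]]
```

The tube is the black one in the block at about (388,215) in the top view. The strap is open at about 1.13 rad and has to swing CCW. The finger starts on the +x side of the post. I swing round the base first, closing the fingers.

```bash
for i in 1; do python3 -m inch '[{"xyz":[-0.040,0,-0.0014],"twist":[0,-0.07,0],"gripper":1},{"xyz":[-0.040,0,-0.0014],"twist":[0,-0.07,0],"gripper":1},{"xyz":[-0.040,0,-0.0014],"twist":[0,-0.07,0],"gripper":1},{"xyz":[-0.040,0,-0.0014],"twist":[0,-0.07,0],"gripper":1},{"xyz":[-0.040,0,-0.0014],"twist":[0,-0.07,0],"gripper":1}]'; done
python3 -m inch '[{"xyz":[-0.040,0,-0.0014],"twist":[0,-0.07,0],"gripper":1},{"xyz":[-0.040,0,-0.0014],"twist":[0,-0.07,0],"gripper":1},{"xyz":[-0.040,0,-0.0014],"twist":[0,-0.07,0],"gripper":1},{"xyz":[-0.040,0,-0.0014],"twist":[0,-0.07,0],"gripper":1},{"xyz":[-0.040,0,-0.0014],"twist":[0,-0.07,0],"gripper":1}]'
```

```text
clock: 1.52
eef_pos: [399.5, -417.2, 230.7]
tool_rot: [0.267, -0.653, 0.657, -0.264]
contact_force: [0.5, -0.6, -0.6]
finger_gap: 0.301
clock: 1.93
eef_pos: [522.8, -250.0, 229.6]
tool_rot: [0.382, -0.593, 0.599, -0.38]
contact_force: [0.4, -0.5, 0.3]
finger_gap: -0.001
```

```bash
cat > h.py <<'E'
from station import robot
from scipy.spatial.transform import Rotation as R
import numpy as np, cv2
def st():
    s=robot.state(); M=R.from_quat(s["tool_rot"]).as_matrix(); return s,np.array(s["eef_pos"]),M
def to(target,yaw_z=None):
    s,p,M=st(); print("t",round(s["clock"],2),"pos",p.round(1),"zyaw",round(float(np.degrees(np.arctan2(M[1,2],M[0,2]))),1),"F",np.round(s["contact_force"],1))
    print("shift mm tool",(M.T@(np.array(target)-p)).round(1))
    if yaw_z is not None:
        a=np.radians(yaw_z); Md=np.array([[ 0,0,np.cos(a)],[0,0,np.sin(a)],[0,-1,0]]); Md[:,0]=np.cross(Md[:,1],Md[:,2])
        print("twist",R.from_matrix(M.T@Md).as_rotvec().round(3))
E
python3 -m inch '[{"xyz":[-0.040,0,-0.0014],"twist":[0,-0.07,0],"gripper":1},{"xyz":[-0.040,0,-0.0014],"twist":[0,-0.07,0],"gripper":1},{"xyz":[-0.040,0,-0.0014],"twist":[0,-0.07,0],"gripper":1},{"xyz":[-0.040,0,-0.0014],"twist":[0,-0.07,0],"gripper":1},{"xyz":[-0.040,0,-0.0014],"twist":[0,-0.07,0],"gripper":1}]'
python3 -c "
from h import *
to([582,89,230],5.4)"
```

```text
clock: 2.35
eef_pos: [577.8, -50.0, 228.1]
tool_rot: [0.484, -0.512, 0.52, -0.483]
contact_force: [1.5, -0.0, 0.1]
finger_gap: 0.005
t 2.35 pos [577.8 -50.  228.1] zyaw -3.7 F [ 1.5 -0.   0.1]
shift mm tool [-138.9   -3.3   -4.9]
twist [-0.007 -0.159  0.01 ]
```

```bash
python3 -m inch '[{"xyz":[-0.036,-0.001,-0.001],"twist":[-0.002,-0.04,0.003],"gripper":1},{"xyz":[-0.036,-0.001,-0.001],"twist":[-0.002,-0.04,0.003],"gripper":1},{"xyz":[-0.036,0,-0.001],"twist":[-0.002,-0.04,0.003],"gripper":1},{"xyz":[-0.036,0,-0.001],"twist":[0,-0.04,0],"gripper":1}]'
python3 - <<'E'
from h import *
for c in ("top","wrist"):
    d=robot.camera(c); cv2.imwrite(f"pics/{c}1.png",d["color"])
    for l in ["clamp_pillar","strap_post","lever_pivot","lever_tip"]:
        r=robot.spot_point(c,l)
        print(c,l,[(np.round(a["location"]).tolist(),round(a["score"],2)) for a in r[:2]])
to([582,89,72],5.4)
E
```

```text
clock: 2.68
eef_pos: [575.1, 102.6, 229.4]
tool_rot: [-0.525, 0.472, -0.474, 0.526]
contact_force: [0.6, -0.3, 0.2]
finger_gap: -0.002
top clamp_pillar [([553.0, -37.0, 59.0], 0.84)]
top strap_post [([541.0, 85.0, 63.0], 0.9)]
top lever_pivot [([550.0, 25.0, 83.0], 0.95), ([498.0, -11.0, 19.0], 0.42)]
top lever_tip [([547.0, -24.0, 118.0], 0.57)]
wrist clamp_pillar [([553.0, -33.0, 58.0], 0.84), ([547.0, 21.0, 78.0], 0.74)]
wrist strap_post [([538.0, 88.0, 68.0], 0.97)]
wrist lever_pivot [([547.0, 19.0, 82.0], 0.95)]
wrist lever_tip []
t 3.18 pos [575.1  99.3 229.3] zyaw 5.8 F [-0.  -0.1  0.3]
shift mm tool [ 10.7 157.4   5.5]
twist [-0.002  0.008  0.001]
```

View pics/wrist1.png

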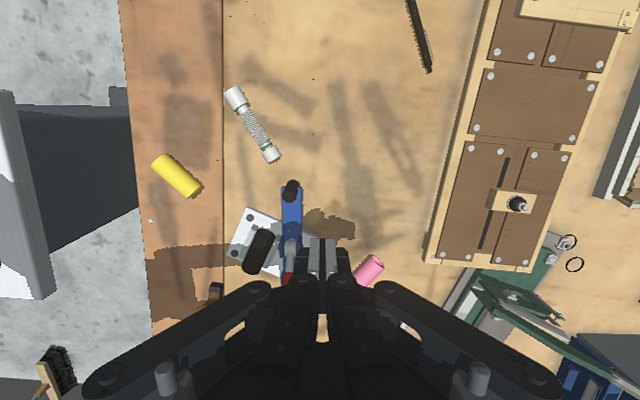

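The wrist view shows the post at (291,190), left of the shut fingers at (322,260), with nothing in the way below. Descending.

```bash
python3 -m inch '[{"xyz":[0.003,0.038,0.002],"twist":[0,0,0],"gripper":1},{"xyz":[0.003,0.039,0.002],"twist":[0,0,0],"gripper":1},{"xyz":[0.003,0.039,0.001],"twist":[0,0,0],"gripper":1},{"xyz":[0.003,0.039,0.001],"twist":[0,0,0],"gripper":1},{"xyz":[0,0.002,0],"twist":[0,0,0],"gripper":1}]'
python3 - <<'E'
from h import *
d=robot.camera("wrist"); cv2.imwrite("pics/wrist2.png",d["color"])
to([565,88,72],5.5)
E
```

```text
clock: 3.6
eef_pos: [591.2, 82.6, 74.2]
tool_rot: [-0.518, 0.471, -0.481, 0.528]
contact_force: [-1.8, 0.4, -0.6]
finger_gap: 0.001
t 3.65 pos [592.5  82.8  76.7] zyaw 5.3 F [-0.4  0.4  0.2]
shift mm tool [ -7.7   4.1 -27. ]
twist [-0.023 -0.003  0.001]
```

View pics/wrist2.png

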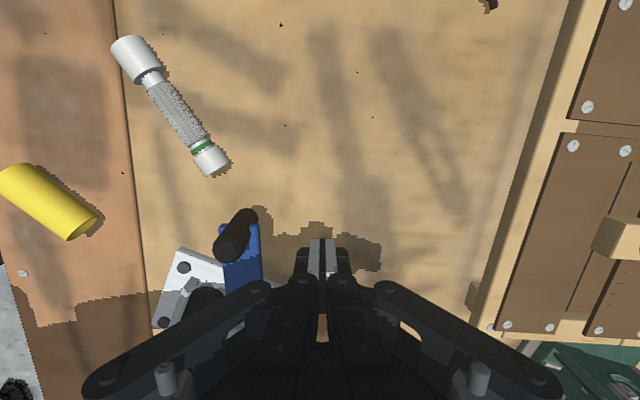

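The post, at (235,235), stands left of the fingers at (320,255) and is clear of them. Approaching to contact.

```bash
python3 -m inch '[{"xyz":[-0.004,0.003,-0.013],"twist":[-0.012,0,0],"gripper":1},{"xyz":[-0.004,0.002,-0.010],"twist":[-0.012,0,0],"gripper":1},{"xyz":[0,0,-0.004],"twist":[0,0,0],"gripper":1}]'
python3 - <<'E'
from h import *
to([564,88,72],5.5)
E
```

```text
clock: 3.9
eef_pos: [568.4, 87.0, 75.1]
tool_rot: [-0.521, 0.476, -0.478, 0.522]
contact_force: [-0.4, 0.3, 0.8]
finger_gap: 0.001
t 3.9 pos [568.4  87.   75.1] zyaw 5.1 F [-0.4  0.3  0.8]
shift mm tool [-1.4  3.1 -4.3]
twist [-0.004 -0.007  0.001]
```

```bash
python3 -m inch '[{"xyz":[-0.001,0.002,-0.006],"twist":[0,0,0],"gripper":1},{"xyz":[-0.0014,0.001,-0.0097],"twist":[0,-0.08,0],"gripper":1},{"xyz":[-0.0014,0,-0.0097],"twist":[0,-0.08,0],"gripper":1},{"xyz":[-0.0014,0,-0.0097],"twist":[0,-0.08,0],"gripper":1},{"xyz":[-0.0014,0,-0.0097],"twist":[0,-0.08,0],"gripper":1}]'
cat >> h.py <<'E'
def arc(P=(553,-35)):
    s,p,M=st(); t=-M[:2,2]; t=t/np.linalg.norm(t); r=-M[:2,0]; r/=np.linalg.norm(r); d=p[:2]-np.array(P)
    yaw=np.degrees(np.arctan2(t[1],t[0]))+90
    post_r=d@r; off=d@t
    # true strap angle if finger touches post
    ang=np.degrees(np.arctan2(d[1],d[0]))+np.degrees(np.arcsin(22.5/np.hypot(*d)))
    print("tool strap-yaw",round(yaw,1),"implied strap deg",round(ang,1),"radial",round(post_r,1),"tang",round(off,1),"z",p[2].round(1),"F tool",(M.T@np.array(s["contact_force"])).round(1),"tilt",M[2].round(3))
E
python3 -c "
from h import *
arc()"
```

```text
clock: 4.32
eef_pos: [532.6, 86.4, 81.8]
tool_rot: [-0.587, 0.375, -0.393, 0.6]
contact_force: [1.1, 1.3, -0.7]
finger_gap: 0.002
tool strap-yaw -65.8 implied strap deg 110.1 radial 119.1 tang -31.1 z 81.8 F tool [-0.8  0.7  1.5] tilt [ 0.011 -1.     0.03 ]
```

```bash
python3 -m inch '[{"xyz":[-0.0014,0.004,-0.011],"twist":[-0.01,-0.06,0],"gripper":1},{"xyz":[-0.0014,0.004,-0.011],"twist":[-0.01,-0.07,-0.005],"gripper":1},{"xyz":[-0.0014,0.003,-0.011],"twist":[-0.01,-0.07,-0.005],"gripper":1},{"xyz":[-0.0014,0.002,-0.011],"twist":[-0.004,-0.07,0],"gripper":1}]'
python3 - <<'E'
from h import *
arc()
d=robot.camera("wrist"); cv2.imwrite("pics/wrist3.png",d["color"])
E
```

```text
clock: 4.65
eef_pos: [500.2, 72.1, 77.6]
tool_rot: [0.643, -0.283, 0.31, -0.641]
contact_force: [-0.2, 2.4, 1.0]
finger_gap: 0.001
tool strap-yaw -49.6 implied strap deg 127.1 radial 115.7 tang -29.2 z 77.6 F tool [-1.9 -1.   1.4] tilt [ 0.036 -0.999  0.014]
```

View pics/wrist3.png

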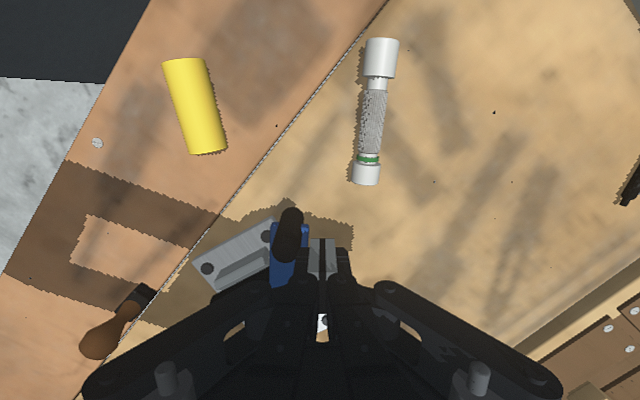

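```bash
python3 -m inch '[{"xyz":[-0.003,0.002,-0.011],"twist":[-0.006,-0.08,0.012],"gripper":1},{"xyz":[-0.003,0.002,-0.011],"twist":[-0.006,-0.08,0.012],"gripper":1},{"xyz":[-0.003,0.002,-0.011],"twist":[-0.004,-0.08,0.012],"gripper":1},{"xyz":[-0.002,0.001,-0.011],"twist":[-0.004,-0.08,0.005],"gripper":1}]'
python3 -c "
from h import *
arc()"
```

```text
clock: 5.03
eef_pos: [467.5, 48.6, 77.1]
tool_rot: [0.682, -0.184, 0.19, -0.682]
contact_force: [0.9, 2.0, -0.2]
finger_gap: -0.001
tool strap-yaw -30.6 implied strap deg 146.5 radial 116.2 tang -28.4 z 77.1 F tool [-0.3  0.2  2.2] tilt [ 0.008 -1.     0.001]
```

```bash
python3 -m inch '[{"xyz":[-0.002,0.002,-0.010],"twist":[0,-0.06,0],"gripper":1},{"xyz":[-0.002,0.002,-0.008],"twist":[0,-0.06,0],"gripper":1},{"xyz":[-0.001,0.001,-0.004],"twist":[0,-0.03,0],"gripper":1}]'
python3 - <<'E'
from h import *
arc()
for c in ("wrist","top"):
    d=robot.camera(c); cv2.imwrite(f"pics/{c}4.png",d["color"])
E
```

```text
clock: 5.28
eef_pos: [455.6, 31.8, 76.5]
tool_rot: [-0.694, 0.127, -0.14, 0.695]
contact_force: [0.6, 1.8, -0.5]
finger_gap: -0.001
tool strap-yaw -21.8 implied strap deg 156.5 radial 115.3 tang -25.8 z 76.5 F tool [-0.1  0.5  1.9] tilt [ 0.017 -1.     0.006]
```

View pics/wrist4.png

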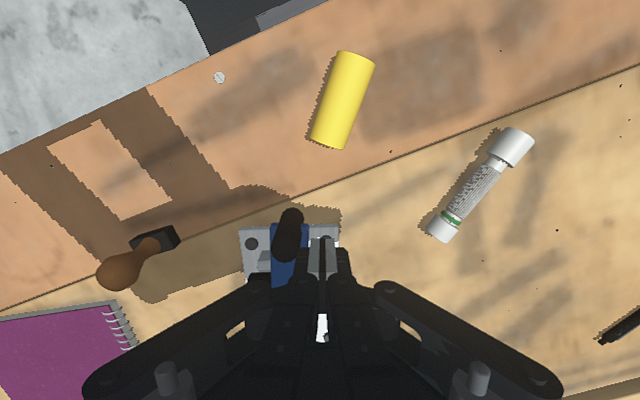

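View pics/top4.png

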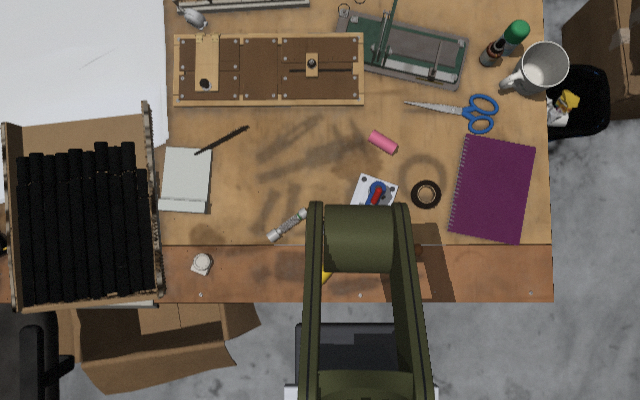

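The strap is nearly over the block, with the post at (290,220) in the wrist view. I'll nudge it on to the stop and watch the force.

```bash
python3 -m inch '[{"xyz":[-0.001,0.001,-0.005],"twist":[0,-0.01,0],"gripper":1},{"xyz":[0,0.001,-0.003],"twist":[0,0,0],"gripper":1}]'
python3 -c "
from h import *
arc()"
python3 -m inch '[{"xyz":[0,0.001,-0.003],"twist":[0,0,0],"gripper":1},{"xyz":[0,0.001,-0.003],"twist":[0,0,0],"gripper":1}]'
python3 -c "
from h import *
arc()"
```

```text
clock: 5.55
eef_pos: [453.7, 25.1, 76.1]
tool_rot: [-0.693, 0.124, -0.14, 0.696]
contact_force: [-0.6, 2.3, 1.2]
finger_gap: -0.002
tool strap-yaw -21.5 implied strap deg 160.0 radial 114.4 tang -19.5 z 76.1 F tool [-1.4 -1.2  1.9] tilt [ 0.021 -1.     0.007]
clock: 5.72
eef_pos: [453.4, 22.2, 75.3]
tool_rot: [-0.691, 0.125, -0.143, 0.698]
contact_force: [0.7, 19.8, 10.9]
finger_gap: 0.0
tool strap-yaw -21.9 implied strap deg 161.4 radial 113.7 tang -16.1 z 75.3 F tool [ -6.5 -10.8  18.8] tilt [ 0.023 -1.     0.015]
```

Force jumped from 2 N to 19 N, so the strap is on its stop. Backing off and raising.

```bash
python3 -m inch '[{"xyz":[0,0,0.010],"twist":[0,0,0],"gripper":1},{"xyz":[0,0,0.025],"twist":[0,0,0.01],"gripper":1},{"xyz":[0,-0.035,0.015],"twist":[0,0,0.01],"gripper":1},{"xyz":[0,-0.040,0],"twist":[0,0,0],"gripper":1},{"xyz":[0,-0.040,0],"twist":[0,0,0],"gripper":1}]'
python3 - <<'E'
from h import *
arc()
for c in ("wrist","scene"):
    d=robot.camera(c); cv2.imwrite(f"pics/{c}5.png",d["color"])
    for l in ["clamp_pillar","strap_post","lever_pivot","lever_tip","tube"]:
        r=robot.spot_point(c,l)
        print(c,l,[(np.round(a["location"]).tolist(),round(a["score"],2)) for a in r[:2]])
E
```

```text
clock: 6.13
eef_pos: [465.8, 68.7, 186.0]
tool_rot: [-0.691, 0.141, -0.13, 0.697]
contact_force: [1.0, 0.6, 0.0]
finger_gap: 0.001
tool strap-yaw -22.1 implied strap deg 139.6 radial 119.9 tang -63.2 z 186.0 F tool [ 0.7 -0.   1. ] tilt [-0.017 -1.     0.005]
wrist clamp_pillar [([552.0, -33.0, 59.0], 0.78)]
wrist strap_post [([486.0, 152.0, 2.0], 0.73), ([439.0, 6.0, 65.0], 0.72)]
wrist lever_pivot [([497.0, -16.0, 80.0], 0.6)]
wrist lever_tip []
wrist tube [([392.0, 86.0, 11.0], 0.89), ([497.0, -13.0, 20.0], 0.8)]
scene clamp_pillar [([546.0, -30.0, 65.0], 0.78)]
scene strap_post [([436.0, 7.0, 63.0], 0.81)]
scene lever_pivot [([497.0, -15.0, 79.0], 0.95)]
scene lever_tip [([543.0, -28.0, 120.0], 0.45)]
scene tube [([499.0, -18.0, 20.0], 0.61), ([670.0, -58.0, 12.0], 0.59)]
```

View pics/wrist5.png

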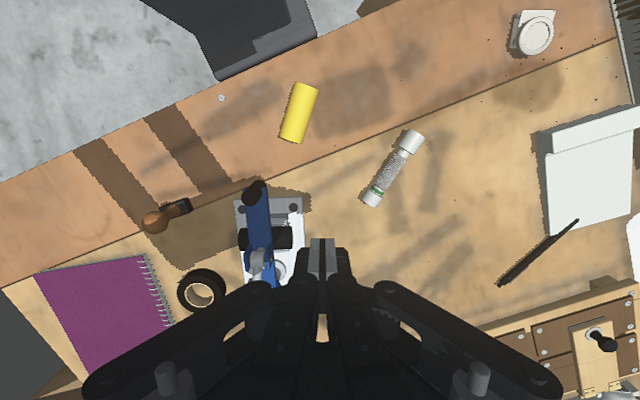

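Post, pivot and pillar are in line and the strap is square over the tube (post at (253,190), tube at (265,240)). Next I go above the lever grip.

```bash
python3 -c "
from h import *
to([543.5,-31,150],70.7)"
```

```text
t 6.73 pos [466.2  68.1 185. ] zyaw 67.8 F [ 0.1  1.2 -0.6]
shift mm tool [109.5  32.9 -62.8]
twist [-0.007 -0.051 -0.015]
```

```bash
python3 -m inch '[{"xyz":[0.032,0,-0.018],"twist":[0,-0.017,-0.005],"gripper":1},{"xyz":[0.032,0,-0.018],"twist":[0,-0.017,-0.005],"gripper":1},{"xyz":[0.032,0.003,-0.018],"twist":[0,-0.017,-0.005],"gripper":1},{"xyz":[0.010,0.008,-0.006],"twist":[0,0,0],"gripper":1}]'
python3 -c "
from h import *
to([543.5,-31,140],70.7)"
```

```text
clock: 7.07
eef_pos: [543.8, -26.0, 171.4]
tool_rot: [-0.695, 0.115, -0.115, 0.7]
contact_force: [-0.1, -0.9, 0.1]
finger_gap: -0.001
t 7.07 pos [543.8 -26.  171.4] zyaw 71.2 F [-0.1 -0.9  0.1]
shift mm tool [ 1.3 31.3 -5.1]
twist [-0.007  0.009 -0.001]
```

```bash
python3 -m inch '[{"xyz":[0.001,0.015,-0.003],"twist":[0,0,0],"gripper":1},{"xyz":[0,0.014,-0.002],"twist":[0,0,0],"gripper":1},{"xyz":[0,0,0],"twist":[0,0,0],"gripper":1}]'
python3 - <<'E'
from h import *
to([543.5,-31,140],70.7)
for c in ("scene","top"):
    d=robot.camera(c); cv2.imwrite(f"pics/{c}6.png",d["color"])
    if c=="scene": cv2.imwrite("pics/s6z.png",cv2.resize(d["color"][120:260,270:450],None,fx=4,fy=4,interpolation=cv2.INTER_CUBIC))
    else: cv2.imwrite("pics/t6z.png",cv2.resize(d["color"][130:270,290:470],None,fx=4,fy=4,interpolation=cv2.INTER_CUBIC))
E
```

```text
clock: 7.32
eef_pos: [545.9, -34.9, 138.8]
tool_rot: [-0.695, 0.118, -0.117, 0.7]
contact_force: [-0.4, -0.1, -0.4]
finger_gap: -0.001
t 7.32 pos [545.9 -34.9 138.8] zyaw 70.9 F [-0.4 -0.1 -0.4]
shift mm tool [-3.5 -1.2  2.9]
twist [-0.007  0.003 -0.002]
```

View pics/s6z.png

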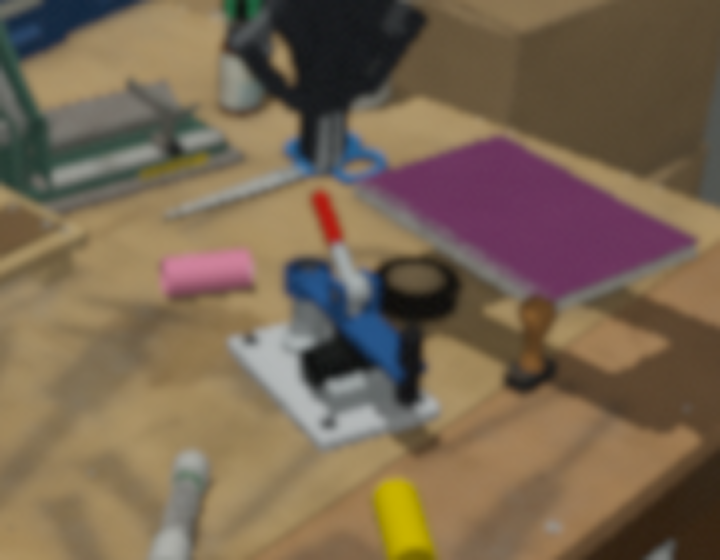

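View pics/t6z.png

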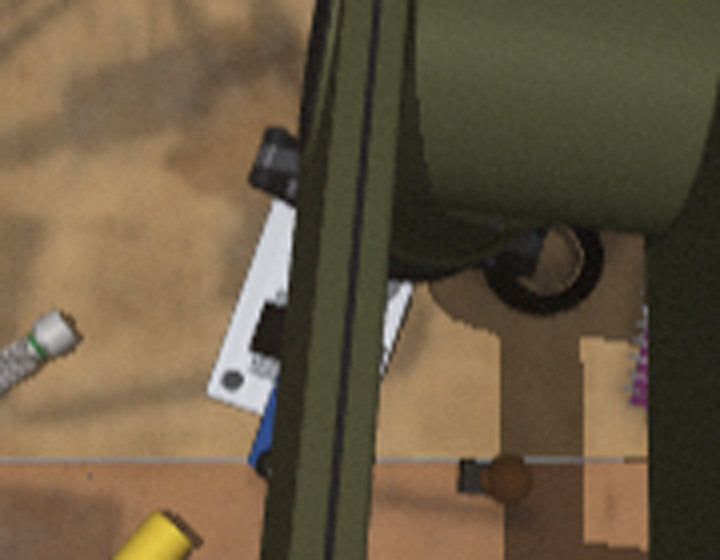

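In the scene crop the shut fingers, at (325,160), hover just above the red tip at (320,200). Pressing down in steps.

```bash
python3 -m inch '[{"xyz":[-0.0035,0.002,0.003],"twist":[0,0,0],"gripper":1},{"xyz":[0,0.006,0],"twist":[0,0,0],"gripper":1},{"xyz":[0,0.006,0],"twist":[0,0,0],"gripper":1}]'
python3 -c "
from h import *
to([543.5,-31,86.5],70.7)"
```

```text
clock: 7.67
eef_pos: [545.9, -29.0, 128.9]
tool_rot: [-0.695, 0.114, -0.119, 0.7]
contact_force: [0.2, 0.5, -0.5]
finger_gap: -0.0
t 7.67 pos [545.9 -29.  128.9] zyaw 71.0 F [ 0.2  0.5 -0.5]
shift mm tool [-1.8 42.4 -3. ]
twist [-0.009  0.005  0.005]
```

```bash
python3 -m inch '[{"xyz":[-0.001,0.006,-0.001],"twist":[0,0,0],"gripper":1},{"xyz":[-0.001,0.006,-0.001],"twist":[0,0,0],"gripper":1}]'
python3 - <<'E'
from h import *
to([543.5,-31,86.5],70.7)
d=robot.camera("scene"); cv2.imwrite("pics/s7z.png",cv2.resize(d["color"][120:260,270:450],None,fx=4,fy=4,interpolation=cv2.INTER_CUBIC))
E
```

```text
clock: 7.83
eef_pos: [550.4, -30.8, 119.9]
tool_rot: [-0.695, 0.108, -0.124, 0.7]
contact_force: [3.5, -0.5, 4.2]
finger_gap: 0.0
t 7.83 pos [550.4 -30.8 119.9] zyaw 71.1 F [ 3.5 -0.5  4.2]
shift mm tool [-7.2 33.2 -2.8]
twist [-0.011  0.007  0.022]
```

View pics/s7z.png

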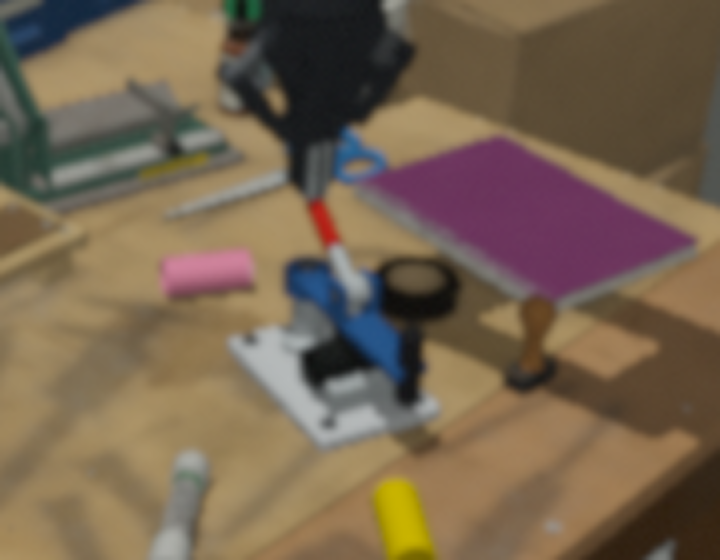

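Contact is near the fingertip's edge: the tool is being pushed back and sits about 7 mm too far out. I lift, shift inward and press again.

```bash
python3 -m inch '[{"xyz":[0,-0.014,0],"twist":[0,0,0.01],"gripper":1},{"xyz":[-0.005,-0.004,-0.001],"twist":[0,0,0.01],"gripper":1},{"xyz":[-0.006,0,-0.001],"twist":[0,0,0],"gripper":1},{"xyz":[0,0,0],"twist":[0,0,0],"gripper":1}]'
python3 -c "
from h import *
to([540.5,-30,86.5],70.7)"
```

```text
clock: 8.22
eef_pos: [535.2, -27.7, 136.2]
tool_rot: [-0.694, 0.117, -0.115, 0.701]
contact_force: [-0.3, 0.0, -1.1]
finger_gap: -0.001
t 8.22 pos [535.2 -27.7 136.2] zyaw 71.2 F [-0.3  0.  -1.1]
shift mm tool [ 6.  49.6 -1. ]
twist [-0.01   0.008 -0.005]
```

```bash
python3 -m inch '[{"xyz":[0.001,0.006,0],"twist":[0,0,0],"gripper":1},{"xyz":[0.001,0.006,0],"twist":[0,0,0],"gripper":1},{"xyz":[0,0.006,0],"twist":[0,0,0],"gripper":1},{"xyz":[0,0.006,0],"twist":[0,0,0],"gripper":1}]'
python3 -c "
from h import *
to([543,-30,86.5],70.7)"
```

```text
clock: 8.55
eef_pos: [536.0, -27.6, 110.2]
tool_rot: [-0.694, 0.116, -0.115, 0.701]
contact_force: [0.7, -0.7, 2.5]
finger_gap: 0.001
t 8.55 pos [536.  -27.6 110.2] zyaw 71.2 F [ 0.7 -0.7  2.5]
shift mm tool [ 7.5 23.7 -0.2]
twist [-0.01   0.009 -0.004]
```

Now it goes down smoothly at 2.5 N. Carrying on.

```bash
python3 -m inch '[{"xyz":[0.002,0.005,0],"twist":[0,0,0],"gripper":1},{"xyz":[0.002,0.005,0],"twist":[0,0,0],"gripper":1},{"xyz":[0.002,0.004,0],"twist":[0,0,0],"gripper":1}]'
python3 -c "
from h import *
to([543,-30,86.5],70.7)"
python3 -m inch '[{"xyz":[0.001,0.003,0],"twist":[0,0,0],"gripper":1},{"xyz":[0,0.003,0],"twist":[0,0,0],"gripper":1}]'
python3 -c "
from h import *
to([543,-30,86.5],70.7)"
```

```text
clock: 8.8
eef_pos: [541.6, -29.6, 93.6]
tool_rot: [-0.694, 0.117, -0.114, 0.701]
contact_force: [-1.0, 0.1, 2.0]
finger_gap: -0.002
t 8.8 pos [541.6 -29.6  93.6] zyaw 71.2 F [-1.   0.1  2. ]
shift mm tool [ 1.5  7.1 -0. ]
twist [-0.01   0.009 -0.005]
clock: 8.97
eef_pos: [542.7, -30.0, 86.1]
tool_rot: [-0.694, 0.117, -0.114, 0.701]
contact_force: [-0.7, -0.9, 10.1]
finger_gap: -0.001
t 8.97 pos [542.7 -30.   86.1] zyaw 71.2 F [-0.7 -0.9 10.1]
shift mm tool [ 0.3 -0.4  0.1]
twist [-0.01   0.009 -0.007]
```

```bash
python3 -m inch '[{"xyz":[0,0.002,0],"twist":[0,0,0],"gripper":1},{"xyz":[0,0.001,0],"twist":[0,0,0],"gripper":1}]'
python3 -m inch '[{"xyz":[0,-0.010,0],"twist":[0,0,0],"gripper":1},{"xyz":[0,-0.040,0],"twist":[0,0,0],"gripper":1},{"xyz":[0,-0.040,0],"twist":[0,0,0],"gripper":1},{"xyz":[0.025,-0.03,0],"twist":[0,0,0],"gripper":1},{"xyz":[0.040,0,0],"twist":[0,0,0],"gripper":1}]'
python3 -m inch '[{"xyz":[0.041,0,0],"twist":[0,0,0],"gripper":1},{"xyz":[0.041,0,0],"twist":[0,0,0],"gripper":1},{"xyz":[0,0,0],"twist":[0,0,0],"gripper":1}]'
python3 - <<'E'
from h import *
to([543,-30,86.5])
for c in ("scene","top","wrist"):
    d=robot.camera(c)
    if c=="scene": cv2.imwrite("pics/s8z.png",cv2.resize(d["color"][120:260,270:450],None,fx=4,fy=4,interpolation=cv2.INTER_CUBIC))
    else: cv2.imwrite(f"pics/{c}8.png",d["color"])
    for l in ["clamp_pillar","strap_post","lever_pivot","lever_tip","tube","stamp","tape_roll","gauge"]:
        r=robot.spot_point(c,l)
        print(c,l,[(np.round(a["location"]).tolist(),round(a["score"],2)) for a in r[:3]])
E
```

```text
clock: 9.13
eef_pos: [542.9, -30.0, 85.7]
tool_rot: [-0.694, 0.117, -0.114, 0.701]
contact_force: [-5.0, -0.3, 15.5]
finger_gap: 0.002
clock: 9.55
eef_pos: [595.3, -49.6, 206.3]
tool_rot: [-0.694, 0.123, -0.107, 0.702]
contact_force: [2.0, -0.2, 0.5]
finger_gap: 0.002
clock: 9.8
eef_pos: [681.8, -78.7, 207.1]
tool_rot: [-0.694, 0.119, -0.111, 0.702]
contact_force: [0.2, -0.4, 0.1]
finger_gap: 0.003
t 9.8 pos [681.8 -78.7 207.1] zyaw 71.3 F [ 0.2 -0.4  0.1]
shift mm tool [-145.7  122.3    0.4]
scene clamp_pillar [([546.0, -30.0, 62.0], 0.8)]
scene strap_post []
scene lever_pivot [([496.0, -17.0, 77.0], 0.59)]
scene lever_tip [([501.0, -17.0, 77.0], 0.52), ([558.0, -34.0, 82.0], 0.4)]
scene tube [([670.0, -57.0, 10.0], 0.55), ([496.0, -16.0, 21.0], 0.5)]
scene stamp [([427.0, -107.0, -1.0], 0.5)]
scene tape_roll [([543.0, -137.0, 4.0], 0.65)]
scene gauge []
top clamp_pillar [([555.0, -34.0, 62.0], 0.6)]
top strap_post [([439.0, 7.0, 63.0], 0.95)]
top lever_pivot [([500.0, -15.0, 83.0], 0.59)]
top lever_tip [([498.0, -11.0, 14.0], 0.59), ([554.0, -36.0, 78.0], 0.52)]
top tube [([666.0, -56.0, 13.0], 0.82), ([395.0, 82.0, 14.0], 0.55), ([498.0, -14.0, 20.0], 0.52)]
top stamp []
top tape_roll []
top gauge [([482.0, 147.0, -3.0], 0.97)]
wrist clamp_pillar [([550.0, -34.0, 61.0], 0.76)]
wrist strap_post [([551.0, -32.0, 3.0], 0.22)]
wrist lever_pivot []
wrist lever_tip []
wrist tube [([498.0, -11.0, 22.0], 0.89), ([665.0, -58.0, 14.0], 0.86)]
wrist stamp []
wrist tape_roll [([546.0, -135.0, -6.0], 0.55)]
wrist gauge []
```

View pics/s8z.png

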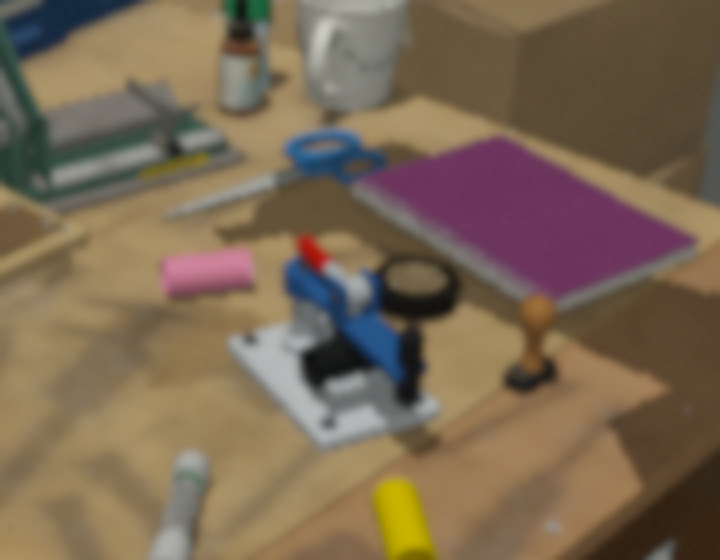

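View pics/wrist8.png

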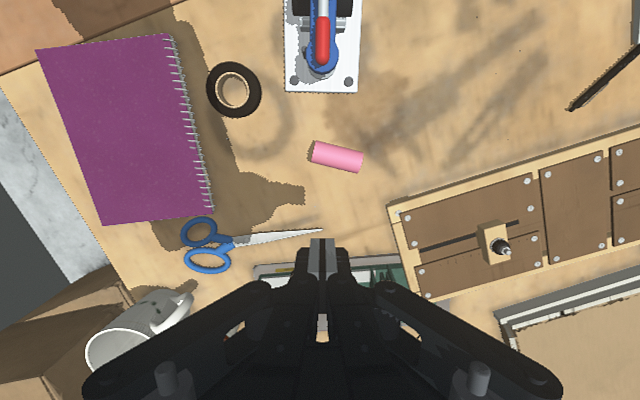

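The lever lies flat, red grip at (322,40) in the wrist view, in line with the plate. I'll check the grip's height by depth, then hand in.

```bash
python3 - <<'E'
from h import *
for c in ("wrist","top"):
    d=robot.camera(c); im=d["color"].astype(int); m=(im[...,2]>130)&(im[...,1]<70)&(im[...,0]<70)&(d["depth"]>0)
    v,u=np.nonzero(m); z=d["depth"][v,u]
    X=np.c_[(u-d["cx"])/d["fx"]*z,(v-d["cy"])/d["fy"]*z,z]; W=(X-d["t"])@d["R"]
    W=W[np.hypot(W[:,0]-545,W[:,1]+32)<40]
    if len(W)<5: print(c,"few"); continue
    s=(W[:,:2]-[553,-35])@[-.945,.327]
    for a,b in ((-14,-4),(-4,5),(5,14),(14,24)):
        k=(s>a)&(s<b)
        if k.sum()>2: print(c,a,b,"top z",np.percentile(W[k,2],90).round(1),k.sum())
E
```

```text
wrist -14 -4 top z 85.7 33
wrist -4 5 top z 85.8 38
wrist 5 14 top z 86.4 45
wrist 14 24 top z 85.9 73
top -14 -4 top z 86.1 4
top -4 5 top z 88.6 22
top 5 14 top z 87.4 26
top 14 24 top z 87.0 27
```

```bash
python3 -c "
from station import robot
print(robot.hand_in())"
```

```text
the job is handed in; nothing more can be done
None
```

The tube is clamped and the job was handed in at about 11 s, with the arm clear of everything; no verdict was reported.

- **Strap:** I pushed it round by its post with the back of a shut finger. At its stop, the force jumped from 2 N to 19 N. The strap then pointed at about 161° in the world frame, in line with the tube and the plate.
- **Lever:** I pressed it down with the shut fingertips until it stopped firmly at 15 N. My first press caught the grip with the edge of the fingertip, so I lifted off, shifted about 10 mm and pressed again.
- **Last checks:** The depth pictures put the top of the red grip level at about 86 mm (wrist camera) and 87 to 88 mm (top camera); 86.5 mm is expected for flat. The tube was still in its block. The stamp, tape roll and gauge were each found within about 6 mm of where they started, close to measuring error.
- **Disagreements:** In the last pictures the networks missed several things in single views: the stamp and tape roll from the top, and the gauge in the scene and wrist views. Each was found in at least one other view. Their first guess for the lever tip was wrong, at the pivot in one view and at the tube in another, so I relied on the depth and force readings instead.

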